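# Grade the pencil barrels by length on the sorting board

### The job

Lay the four loose orange barrels on the four cork strips of the sorting board in order of length: the shortest on the strip next to the brass ruler, then steadily longer, with the longest on the strip farthest from the ruler. Each barrel lies lengthwise along its own strip with its middle over the black centre line, either way round; leave them all released and lying still.

Things in the scene. Friction and masses are not known exactly. Their poses are not given: they have to be found in the camera images.
- barrel_a: The shortest of the four loose orange plastic barrels: a plain hexagonal rod 60 mm long and 14 mm across its flats (16 mm across corners), 15 to 32 g, with a dark bore in each end, lying on one flat on the bare table. It will not roll by itself. Origin at the middle of the rod (7 mm above what it lies on); x runs along the rod, both ends alike; any flat may be down.
- barrel_b: The second shortest of the four loose orange plastic barrels: a plain hexagonal rod 76 mm long and 14 mm across its flats (16 mm across corners), 15 to 32 g, with a dark bore in each end, lying on one flat on the bare table. It will not roll by itself. Origin at the middle of the rod (7 mm above what it lies on); x runs along the rod, both ends alike; any flat may be down.
- barrel_c: The second longest of the four loose orange plastic barrels: a plain hexagonal rod 92 mm long and 14 mm across its flats (16 mm across corners), 15 to 32 g, with a dark bore in each end, lying on one flat on the bare table. It will not roll by itself. Origin at the middle of the rod (7 mm above what it lies on); x runs along the rod, both ends alike; any flat may be down.
- barrel_d: The longest of the four loose orange plastic barrels: a plain hexagonal rod 108 mm long and 14 mm across its flats (16 mm across corners), 15 to 32 g, with a dark bore in each end, lying on one flat on the bare table. It will not roll by itself. Origin at the middle of the rod (7 mm above what it lies on); x runs along the rod, both ends alike; any flat may be down.
- strip_1: One of four identical pale cork strips in a row on the fixed dark wooden sorting board (122 x 320 mm, 10 mm high); this one is at one end of the row, at the board's right-hand end seen from the robot (lower y). Strip 116 mm long, 24 mm wide, 2 mm thick, a thin black line across its middle; neighbours are 70 mm apart centre to centre. Origin at the centre of its underside, on the board's top, 2 mm below the cork's surface; x runs along the strip, z up. Fixed.
- strip_2: One of four identical pale cork strips in a row on the fixed dark wooden sorting board (122 x 320 mm, 10 mm high); this one is second from the board's right-hand end. Strip 116 mm long, 24 mm wide, 2 mm thick, a thin black line across its middle; neighbours are 70 mm apart centre to centre. Origin at the centre of its underside, on the board's top, 2 mm below the cork's surface; x runs along the strip, z up. Fixed.
- strip_3: One of four identical pale cork strips in a row on the fixed dark wooden sorting board (122 x 320 mm, 10 mm high); this one is third from the board's right-hand end. Strip 116 mm long, 24 mm wide, 2 mm thick, a thin black line across its middle; neighbours are 70 mm apart centre to centre. Origin at the centre of its underside, on the board's top, 2 mm below the cork's surface; x runs along the strip, z up. Fixed.
- strip_4: One of four identical pale cork strips in a row on the fixed dark wooden sorting board (122 x 320 mm, 10 mm high); this one is at the board's left-hand end seen from the robot (higher y). Strip 116 mm long, 24 mm wide, 2 mm thick, a thin black line across its middle; neighbours are 70 mm apart centre to centre. Origin at the centre of its underside, on the board's top, 2 mm below the cork's surface; x runs along the strip, z up. Fixed.
- ruler: Stubby brass ruler, 100 x 16 x 3 mm, fixed flat to the sorting board beyond one end of the row of strips and parallel to them, 40 mm from the middle of the end strip; which end changes from start to start. A grey bar of the same size is fixed at the other end. Origin at the centre of its underside, on the board's top; x along its length.
Things that resemble listed ones, but are neither listed nor needed, are in the scene too. Leave any white look-alike of the barrel_a alone.

How it is judged:
By the outcome, as a careful person would: the job done as asked, in the order asked, and still so for the second after the job is handed in, with the robot touching nothing.
It also fails if it takes over 128 s, if anything falls off the work surface, if the arm or the gripper's body presses on something with over 40 N, if the wrist force passes 120 N, or if a joint passes its speed limit or range.

### The arm

A 6-joint arm with a two-finger parallel gripper is mounted at the origin on the work surface. World frame = base frame: x ahead of the robot, y to its left, z up, the work surface at z = 0. Lengths are in mm, angles in degrees, forces in N, time in s.
With the tool pointing down it reaches from about 275 to 750 mm from the base axis. Payload 10.2 kg.
Tool frame: the origin (TCP) lies at the centre of the arm's flange, where the gripper is bolted on; the fingertips stand 166 mm ahead of it and the grasp point (between the pads) lies 147 mm ahead of it; z points along the fingers, x is the direction in which the jaws open and shut, and the axes are right-handed (so a half turn about z gives the same grasp; the last joint's range is limited). The gripper opens to 88 mm and grips with 3 to 60 N. Pads are 18 mm wide; open, the fingers measure 123 mm over their backs; the gripper's body (75 mm by 187 mm) begins 45 mm behind the grasp point.
Start: joints at [-84.19, 17.928, 85.812, -0, 76.261, -12.8], TCP at [167.525, -497.562, 404.72] pointing down, gripper open.
Joint ranges: [-168.41, 168.41], [-55.51, 124.54], [10.69, 146.95], [-70.63, 250.63], [1, 178], [-165.06, 165.06]. Speed limits (degrees/s): [136.94, 136.94, 172.46, 180, 180, 180].

### API

Orientations are given as a 3x3 rotation matrix whose columns are the frame's x, y, z axes.
In Python, from cell import * gives the robot as it stands.
- The arm moves only by the tool arm_command, never from a script. Its argument "deltas" is one flat list of numbers, 4 for each row, row after row: the shift along the tool's x, y, z in m, then the turn about the tool's z in degrees. A call has 1 to 20 rows; each row shifts and turns the commanded pose from where the row before left it, along the tool's axes as they then stand; what a row does not reach is not made up. A row lasts 1/8 s, in which the tool goes at most 62.5 mm and 10.7 degrees, less where a joint would pass 70% of its speed; a pose out of reach is approached as far as the arm can. A call is refused whole if a number of a shift passes 0.0625 or a number of a turn 10.7, either way. A call with a gripper value outside its range is refused whole. "gripper" is the closure, from 0 (fully open) to 1 (shut), set as the call begins (left out, the last holds). The fingers move at their own pace and stop on an object; the grip force is fixed at half the most. Time passes only in rows, so rows that do not move let the fingers close. It gives the time, the measured TCP pose, the force and the opening at its end, in the units of the state.
- get_obs(): the state, without advancing time (a new reading comes with each control period).
- snapshot(name): name is "scene" or "top" or "wrist"; returns the picture (480x640x3 uint8, blue, green, red); there is no depth.
- get_calibration(name): a dict with "mtx" (3x3 intrinsics, pixels), "eye" and "rotation" of the camera in the world; the wrist camera has in their place "T_tool_cam" (4x4, takes a point from camera to tool coordinates, whose origin is the TCP and whose axes are the tool frame's). Camera axes: x right, y down, z forward; pixel columns grow to the right and rows downward; lengths in mm; the calibration is good to about 2 mm. A picture is of the moment at which its call begins: read the wrist's pose just before it. get_calibration takes no time and is no camera call.
- finish_job(): hands the job in, once; it reports no verdict.
The state is a dict: "time_s": time; "joint_pos": joint angles; "qd": joint speeds; "joint_efforts": joint torques, N m; "tool_pos": TCP position; "eef_rot": TCP orientation; "force": force on the tool from outside, world axes, zero at the start; "moment": the same for the moment, N m; "grip_width": opening from 0.0 (shut) to 1.0 (fully open).
Only numpy, scipy, OpenCV 4.12 (cv2) and the standard library are available. Lean on these libraries where they do the work, as an engineer would, in place of code of your own. Each camera call takes 0.05 s, during which the arm holds its last target. There are 200 camera calls.

## Working session

There is one attempt and no reset: what is moved stays moved. The work goes in short steps, Python scripts to look and compute and a tool call to move; the robot and the scene stay as the last step left them, time stands still between calls to the robot, and variables do not carry over. Pictures are saved under pics/ and viewed, about 12 in all and at most 16, crops included, and the job is handed in when it is done.

Besides the shell and the picture viewer there is one more tool, called in YAML: its name, and indented under it one key for each argument. arm_command: Moves the arm, as the interface text tells. Its arguments: {"type":"object","properties":{"deltas":{"type":"array"},"gripper":{"type":"number"}},"required":["deltas"]}

```bash
mkdir -p pics; ls; python3 - <<'E'
from cell import *
import cv2
for n in ("top","scene"):
    cv2.imwrite(f"pics/{n}0.png",snapshot(n)); c=get_calibration(n); print(n,c)
print(get_calibration("wrist")); print(get_obs())
E
```

```text
pics
top {'mtx': array([[604.1503434 ,   0.        , 317.69374012],
       [  0.        , 604.1503434 , 235.83373896],
       [  0.        ,   0.        ,   1.        ]]), 'eye': array([ 332.13426414,  -50.69933398, 1158.29269192]), 'rotation': array([[-0.0147981 , -0.98100693,  0.19340741],
       [-0.99986204,  0.01305878, -0.01026488],
       [ 0.00754425, -0.19353263, -0.98106483]])}
scene {'mtx': array([[519.93841378,   0.        , 321.83184295],
       [  0.        , 519.93841378, 242.07185878],
       [  0.        ,   0.        ,   1.        ]]), 'eye': array([ 990.64978461, -670.41004468,  799.64577869]), 'rotation': array([[ 0.79473335,  0.43119366, -0.42716616],
       [ 0.60691065, -0.55568855,  0.56821624],
       [ 0.00763989, -0.71083209, -0.70332025]])}
{'mtx': array([[383.12066566,   0.        , 318.55375467],
       [  0.        , 383.12066566, 236.36607492],
       [  0.        ,   0.        ,   1.        ]]), 'T_tool_cam': array([[ 9.99999274e-01,  1.06702835e-03, -5.59628266e-04,
        -4.21896411e-01],
       [-8.70406558e-04,  9.60918688e-01,  2.76829402e-01,

[... 287 characters left out ...]
.92344794e-04,
        7.62603160e+01, -1.28004874e+01]), 'qd': array([-0.07100636, -0.11382552, -0.13024766, -0.01767497,  0.03539321,
       -0.08803152]), 'joint_efforts': array([ 2.01003277e-03, -4.02817547e+01, -2.52646101e+01,  6.95212511e-02,
        3.42264434e-02, -5.22180426e-05]), 'tool_pos': array([ 167.53427315, -497.53581417,  404.24643768]), 'eef_rot': array([[ 3.19149696e-01, -9.47704310e-01, -1.14201665e-04],
       [-9.47703731e-01, -3.19149631e-01,  1.07320651e-03],
       [-1.05352986e-03, -2.34284189e-04, -9.99999418e-01]]), 'force': array([-0.53356246,  0.37234742,  0.12712196]), 'moment': array([-0.00103738, -0.06605831,  0.03289402]), 'grip_width': 1.0045049917332665}
```

View pics/top0.png

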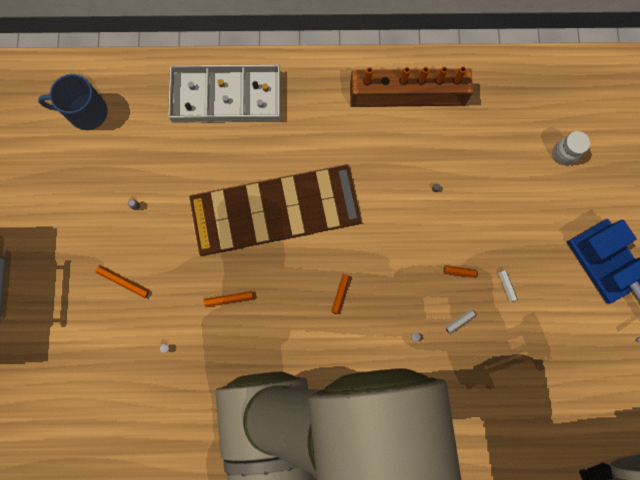

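View pics/scene0.png

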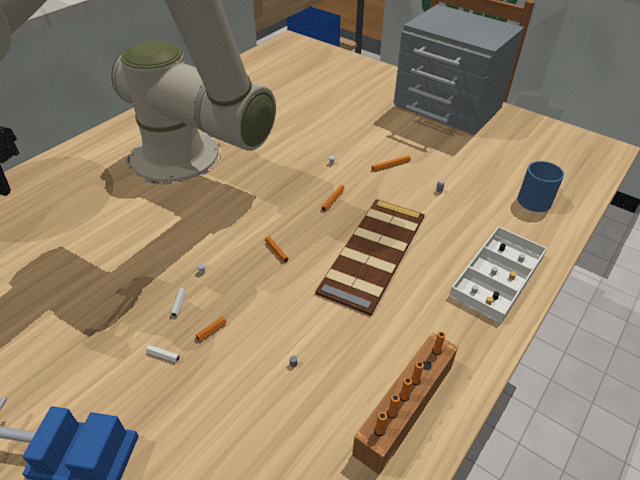

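The top view shows four loose orange barrels at about (122,282), (229,299), (341,294) and (461,271). The brass ruler is at the board's left end (202,223), which is the high-y end next to strip_4, and the grey bar is at (348,195). The white rods (461,322) and (508,286) and the orange pegs in the rack (about 415,75) are look-alikes and stay untouched.

```bash
cat > h.py <<'E'
import numpy as np, cv2
from cell import *
def cam(n,obs=None):
    c=get_calibration(n); K=c["mtx"]
    if n!="wrist": return K,np.array(c["rotation"]),np.array(c["eye"])
    T=c["T_tool_cam"]; R=obs["eef_rot"]
    return K,R@T[:3,:3],R@T[:3,3]+obs["tool_pos"]
def back(px,z,C):
    K,R,e=C; px=np.atleast_2d(px).astype(float)
    d=(R@np.linalg.inv(K)@np.c_[px,np.ones(len(px))].T).T
    return e+d*((z-e[2])/d[:,2])[:,None]
def proj(P,C):
    K,R,e=C; q=(K@R.T@(np.atleast_2d(P)-e).T).T
    return q[:,:2]/q[:,2:]
def orange(img,lo=(3,150,90),hi=(16,255,255)):
    return cv2.inRange(cv2.cvtColor(img,cv2.COLOR_BGR2HSV),lo,hi)
def rods(mask,z,C,amin=60):
    out=[]
    for c in cv2.findContours(mask,cv2.RETR_EXTERNAL,cv2.CHAIN_APPROX_NONE)[0]:
        if cv2.contourArea(c)<amin: continue
        w=back(c[:,0,:],z,C)[:,:2].astype(np.float32)
        b=cv2.boxPoints(cv2.minAreaRect(w)); e1,e2=b[1]-b[0],b[2]-b[1]
        L,W=np.linalg.norm(e1),np.linalg.norm(e2); v=e1
        if L<W: L,W,v=W,L,e2
        a=(np.degrees(np.arctan2(v[1],v[0]))+90)%180-90
        ctr=b.mean(0); px=c[:,0,:].mean(0)
        out.append((L,W,ctr,a,px))
    return out
E
python3 - <<'E'
from h import *
img=cv2.imread("pics/top0.png"); C=cam("top")
for r in rods(orange(img),8,C): print("rod L%.0f W%.0f"%r[:2],r[2].round(0),"ang %.1f"%r[3],r[4].round())
hsv=cv2.cvtColor(img,cv2.COLOR_BGR2HSV); print("cork",hsv[220,222],hsv[204,254],"wood",hsv[250,120],"dark",hsv[215,240],"ruler",hsv[223,202])
# homography-free: board dark+strips
m=np.zeros(img.shape[:2],np.uint8); m[160:262,185:368]=255
k=cv2.inRange(hsv,(8,40,140),(30,175,255))&m
for r in rods(cv2.erode(k,None)*0+k,12,C,150): print("cork L%.0f W%.0f"%r[:2],r[2].round(0),"ang %.1f"%r[3],r[4].round())
cr=img[155:355,85:525]; s=cv2.resize(cr,None,fx=1.8,fy=1.8,interpolation=cv2.INTER_CUBIC); cv2.imwrite("pics/crop.png",s)
E
```

```text
rod L74 W10 [ 111. -492.] ang 89.1 [559. 476.]
rod L50 W20 [132. 440.] ang 89.1 [ 42. 474.]
rod L208 W45 [ 146. -464.] ang -87.1 [542. 457.]
rod L49 W26 [ 187. -362.] ang -56.3 [486. 432.]
rod L265 W50 [ 190. -518.] ang -83.8 [577. 427.]
rod L61 W56 [ 238. -334.] ang 86.6 [469. 407.]
rod L129 W87 [ 256. -427.] ang -89.2 [518. 394.]
rod L56 W18 [ 292. -286.] ang 89.1 [442. 374.]
rod L48 W26 [ 315. -327.] ang 89.1 [461. 362.]
rod L42 W32 [318. 145.] ang 15.2 [209. 364.]
rod L75 W41 [322.  51.] ang -85.6 [256. 364.]
rod L45 W25 [356. 462.] ang 82.6 [ 40. 347.]
rod L76 W44 [ 339. -379.] ang -75.1 [491. 350.]
rod L57 W48 [ 347. -466.] ang 10.5 [533. 344.]
rod L93 W37 [382. 489.] ang -87.0 [ 24. 332.]
rod L56 W31 [399.  87.] ang -78.3 [239. 320.]
rod L108 W39 [417. 457.] ang 81.4 [ 44. 314.]
rod L42 W28 [428.  45.] ang 67.5 [261. 304.]
rod L60 W51 [ 417. -210.] ang 81.7 [396. 306.]
rod L60 W28 [ 444. -335.] ang -80.6 [461. 294.]
rod L60 W38 [451. 421.] ang 21.5 [ 65. 298.]
rod L95 W32 [ 460. -193.] ang 73.9 [386. 285.]
rod L99 W52 [ 438. -110.] ang 0.7 [340. 292.]
rod L116 W45 [ 480. -261.
[... 208 characters left out ...]
1.]
rod L114 W51 [560. 496.] ang 89.2 [ 30. 239.]
rod L34 W24 [ 835. -385.] ang -80.7 [474. 101.]
rod L79 W46 [818. 337.] ang -9.9 [116. 114.]
rod L66 W26 [ 856. -492.] ang -83.4 [525.  91.]
rod L258 W60 [ 884. -263.] ang 90.0 [414.  80.]
cork [ 19 124 142] [ 19 124 158] wood [ 16 147 174] dark [ 13 173  56] ruler [ 19 202 150]
cork L55 W23 [565. 118.] ang 11.0 [224. 234.]
cork L55 W23 [578.  50.] ang 10.6 [260. 227.]
cork L57 W23 [592. -19.] ang 10.7 [295. 219.]
cork L56 W23 [623. 130.] ang 10.7 [219. 204.]
cork L56 W23 [637.  61.] ang 11.1 [254. 197.]
cork L56 W23 [650.  -8.] ang 10.7 [289. 190.]
cork L115 W23 [634. -82.] ang 10.9 [327. 198.]
cork L361 W203 [611.  19.] ang 89.3 [275. 213.]
```

View pics/crop.png

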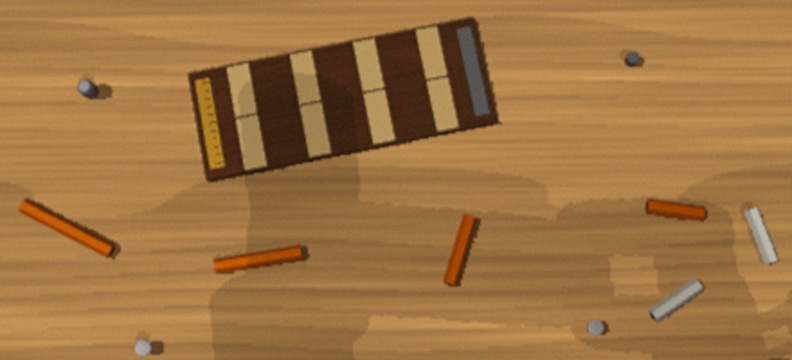

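The enlarged crop confirms the four loose orange barrels, the ruler beside strip_4, and each strip's black line. The strip rectangles come out at 115x23 mm, 69–70 mm apart, at about 10.8°, which agrees with the sizes given. Next I'll tighten the orange threshold.

```bash
cat >> h.py <<'E'
def orange(img): return cv2.inRange(cv2.cvtColor(img,cv2.COLOR_BGR2HSV),(3,212,60),(14,255,255))
def plan(r,obs):
    "shift (mm, tool axes) and turn (deg) to put tool over r, jaws across rod"
    R=obs["eef_rot"]; d=R.T@(np.r_[r[2],obs["tool_pos"][2]]-obs["tool_pos"])
    a=np.radians(r[3]); u=R.T@np.array([np.cos(a),np.sin(a),0])
    t=np.degrees(np.arctan2(u[1],u[0]))-90; t=(t+90)%180-90
    return d.round(1),round(t,1)
E
python3 - <<'E'
from h import *
img=cv2.imread("pics/top0.png"); C=cam("top"); o=get_obs()
for r in rods(orange(img),8,C): print("rod L%.0f W%.0f"%r[:2],r[2].round(0),"ang %.1f"%r[3],r[4].round(),*plan(r,o))
E
```

```text
rod L93 W15 [439. 109.] ang -81.3 [228. 299.] [-488.3 -451.3    0.6] -80.1
rod L76 W15 [ 446. -104.] ang -18.4 [340. 293.] [-283.8 -389.8    0.4] 37.0
rod L61 W15 [ 486. -335.] ang 81.5 [460. 271.] [-5.230e+01 -3.532e+02  1.000e-01] -62.9
rod L109 W15 [476. 313.] ang 62.4 [122. 281.] [-669.7 -550.8    0.8] -43.8
rod L36 W14 [ 892. -246.] ang -19.6 [405.  74.] [-7.400e+00 -7.669e+02  2.000e-01] 38.2
rod L35 W14 [ 893. -171.] ang -14.9 [368.  75.] [-7.840e+01 -7.916e+02  3.000e-01] 33.5
rod L38 W14 [ 892. -359.] ang -31.9 [460.  74.] [ 9.980e+01 -7.308e+02  1.000e-01] 50.5
rod L37 W15 [ 892. -322.] ang -27.6 [442.  74.] [ 6.460e+01 -7.426e+02  1.000e-01] 46.2
rod L36 W14 [ 892. -284.] ang -25.0 [423.  75.] [ 2.870e+01 -7.553e+02  1.000e-01] 43.6
```

```bash
cat >> h.py <<'E'
STR={4:(594,124),3:(607.5,55.5),2:(621,-13.5),1:(634,-82)}; SA=10.8
def go(x,y,z,rod):
    "turn first, then shift in the new tool axes"
    o=get_obs(); R=o["eef_rot"]; h=np.degrees(np.arctan2(R[1,0],R[0,0]))
    j1=np.degrees(np.arctan2(y,x)); best=None
    for hh in (rod+90,rod-90):
        t=(h-hh+180)%360-180; j6=o["joint_pos"][5]+t+(j1-o["joint_pos"][0])
        if abs(j6)<155 and (best is None or abs(t)<abs(best[0])): best=(t,j6)
    t=best[0]; H=np.radians(h-t); D=np.array([x,y])-o["tool_pos"][:2]
    dx=D@[np.cos(H),np.sin(H)]; dy=D@[np.sin(H),-np.cos(H)]
    print("t=%.2f at"%o["time_s"],o["tool_pos"].round(1),"turn %.1f (%d rows), then dx %.1f dy %.1f dz %.1f; j6 %.0f"%(t,np.ceil(abs(t)/10.7),dx,dy,o["tool_pos"][2]-z,best[1]),"grip %.3f F"%o["grip_width"],o["force"].round(1))
def look(zrod,name=None,near=None):
    o=get_obs(); C=cam("wrist",o); img=snapshot("wrist")
    if name: cv2.imwrite(f"pics/{name}.png",img)
    for r in rods(orange(img),zrod,C,300): print("rod L%.0f W%.0f"%r[:2],r[2].round(1),"ang %.1f"%r[3],r[4].round())
    return o,C,img
E
python3 -c "
from h import *
go(486,-335,300,81.5)"
```

```text
t=0.10 at [ 167.5 -497.5  404.2] turn -62.9 (6 rows), then dx 290.9 dy -207.8 dz 104.2; j6 -26 grip 1.005 F [-0.5  0.4  0.1]
```

arm_command:
  deltas: [0, 0, 0.017, -10.5, 0, 0, 0.017, -10.5, 0, 0, 0.017, -10.5, 0, 0, 0.017, -10.5, 0, 0, 0.017, -10.5, 0, 0, 0.017, -10.4, 0.0485, -0.0346, 0, 0, 0.0485, -0.0346, 0, 0, 0.0485, -0.0346, 0, 0, 0.0485, -0.0346, 0, 0, 0.0485, -0.0346, 0, 0, 0.0485, -0.0346, 0, 0, 0, 0, 0, 0, 0, 0, 0, 0]
  gripper: 0.3

```text
time_s: 1.85
tool_pos: [485.7, -335.3, 302.3]
eef_rot: [[0.989, -0.147, -0.001], [-0.147, -0.989, 0.001], [-0.001, -0.0, -1.0]]
force: [0.9, -0.3, 0.5]
grip_width: 0.7
```

```bash
python3 -c "
from h import *
look(8,'w1')
go(486,-335,168.5,81.5)"
```

```text
rod L62 W16 [ 482.  -335.4] ang 81.9 [316. 225.]
t=1.90 at [ 485.3 -335.7  302.5] turn -0.0 (1 rows), then dx 0.6 dy -0.8 dz 134.0; j6 -26 grip 0.695 F [-0.4  1.1 -0.3]
```

View pics/w1.png

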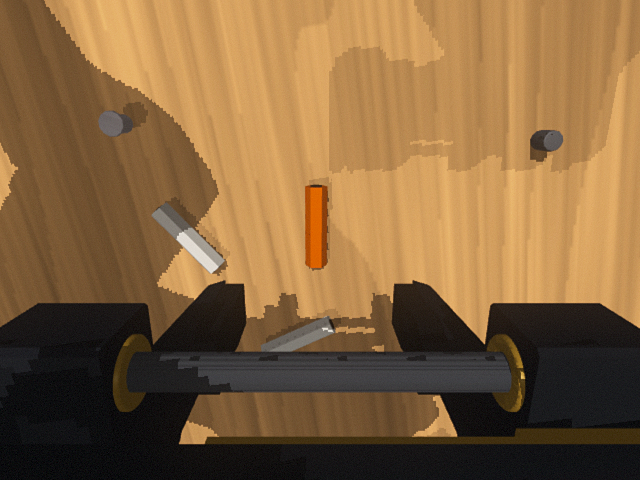

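The wrist view shows barrel_a at (316,225) between the jaw lines, measuring 62x16 mm. The white look-alikes at (190,238) and (300,335) are clear of the fingers.

arm_command:
  deltas: [-0.002, 0, 0.04, 0, 0, 0, 0.04, 0, 0, 0, 0.03, 0, 0, 0, 0.015, 0, 0, 0, 0.009, 0, 0, 0, 0, 0]

```text
time_s: 2.65
tool_pos: [483.9, -335.2, 169.0]
eef_rot: [[0.989, -0.148, 0.0], [-0.148, -0.989, -0.0], [0.0, 0.0, -1.0]]
force: [-0.3, 0.1, 0.3]
grip_width: 0.695
```

arm_command:
  deltas: [0, 0, 0, 0, 0, 0, 0, 0, 0, 0, 0, 0, 0, 0, 0, 0, 0, 0, 0, 0, 0, 0, 0, 0]
  gripper: 1

```text
time_s: 3.4
tool_pos: [484.0, -334.9, 168.8]
eef_rot: [[0.989, -0.148, 0.0], [-0.148, -0.989, -0.0], [0.0, 0.0, -1.0]]
force: [0.6, 0.0, 0.5]
grip_width: 0.162
```

arm_command:
  deltas: [0, 0, -0.02, 0, 0, 0, -0.04, 0, 0, 0, -0.04, 0, 0, 0, 0, 0]

```text
time_s: 3.9
tool_pos: [484.4, -335.2, 271.6]
eef_rot: [[0.989, -0.148, 0.004], [-0.148, -0.989, -0.004], [0.004, 0.003, -1.0]]
force: [0.3, 0.0, -0.0]
grip_width: 0.163
```

```bash
python3 -c "
from h import *
go(594,124,270,SA)"
```

```text
t=3.90 at [ 484.4 -335.2  271.6] turn 70.7 (7 rows), then dx -430.5 dy -193.7 dz 1.6; j6 91 grip 0.163 F [ 0.3  0.  -0. ]
```

arm_command:
  deltas: [0, 0, 0, 10.1, 0, 0, 0, 10.1, 0, 0, 0, 10.1, 0, 0, 0, 10.1, 0, 0, 0, 10.1, 0, 0, 0, 10.1, 0, 0, 0, 10.1, -0.0538, -0.0242, 0, 0, -0.0538, -0.0242, 0, 0, -0.0538, -0.0242, 0, 0, -0.0538, -0.0242, 0, 0, -0.0538, -0.0242, 0, 0, -0.0538, -0.0242, 0, 0, -0.0538, -0.0242, 0, 0, -0.0538, -0.0242, 0, 0, 0, 0, 0, 0, 0, 0, 0, 0]

```text
time_s: 6.02
tool_pos: [593.2, 123.8, 267.7]
eef_rot: [[0.188, -0.982, -0.002], [-0.982, -0.188, -0.0], [-0.0, 0.002, -1.0]]
force: [-0.8, 0.3, -0.1]
grip_width: 0.164
```

```bash
python3 -c "
from h import *
o,C,img=look(50,'w2')
hsv=cv2.cvtColor(img,cv2.COLOR_BGR2HSV)
for i in (4,3,2):
    x,y=STR[i]; a=np.radians(SA); u=np.array([np.cos(a),np.sin(a)]); v=np.array([-u[1],u[0]]); c=np.array([x,y])
    P=np.array([np.r_[c+s*58*u+w*12*v,12] for s,w in((1,1),(1,-1),(-1,-1),(-1,1))]+[np.r_[c+s*12*v,12] for s in(1,-1)])
    q=proj(P,C).astype(int); cv2.polylines(img,[q[:4]],True,(0,255,0),1); cv2.line(img,tuple(map(int,q[4])),tuple(map(int,q[5])),(255,0,0),1)
cv2.imwrite('pics/w2b.png',img)
go(594,124,181,SA)"
```

```text
rod L59 W10 [481.5 106.4] ang -79.1 [313. 430.]
rod L28 W20 [514.9 283.7] ang -79.1 [ 19. 342.]
rod L71 W23 [572.4 120.1] ang 11.4 [318. 290.]
t=6.08 at [593.3 123.2 268. ] turn -0.0 (1 rows), then dx -0.7 dy -0.8 dz 87.0; j6 91 grip 0.164 F [-0.3 -0.3 -0.5]
```

View pics/w2b.png

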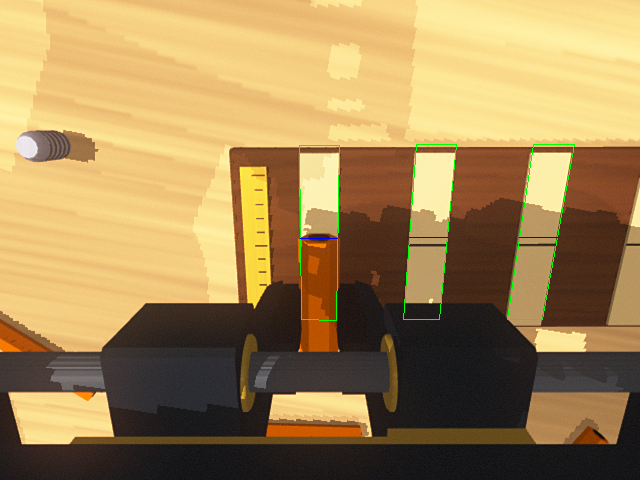

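The held barrel_a is at (318,290) over strip_4. In the wrist view the black lines lie at about row 244 against my predicted 238, so the strips' true centres are a few mm nearer than the top camera gave. I'll measure that from the lines.

```bash
cat >> h.py <<'E'
def lines(img,C,ids):
    g=cv2.cvtColor(img,cv2.COLOR_BGR2GRAY).astype(np.float32); a=np.radians(SA); u=np.array([np.cos(a),np.sin(a)]); v=np.array([-u[1],u[0]])
    for i in ids:
        c=np.array(STR[i]); S=np.arange(-15,15.1,.5); W=np.arange(-8,8.1,1)
        P=np.array([np.r_[c+s*u+w*v,12] for s in S for w in W]); q=proj(P,C).astype(np.float32)
        p=cv2.remap(g,q[:,0].reshape(len(S),-1),q[:,1].reshape(len(S),-1),cv2.INTER_LINEAR).mean(1)
        S2=np.arange(-25,25.1,.5); P=np.array([np.r_[c+(k*25)*u+w*v,12] for w in S2 for k in (1,.9,.8)]); q=proj(P,C).astype(np.float32)
        l=cv2.remap(g,q[:,0].reshape(len(S2),-1),q[:,1].reshape(len(S2),-1),cv2.INTER_LINEAR).mean(1); b=S2[l>(l.max()+l.min())/2]
        k=p.argmin(); print(i,"line at s=%.1f depth %.0f"%(S[k],p.max()-p[k]),"strip across %.1f..%.1f"%(b.min(),b.max()),"-> centre",(c+S[k]*u+(b.min()+b.max())/2*v).round(1))
E
python3 -c "
from h import *
img=cv2.imread('pics/w2.png'); C=cam('wrist',get_obs()); lines(img,C,(4,3,2))"
```

```text
4 line at s=1.5 depth 132 strip across -12.0..11.5 -> centre [595.5 124. ]
3 line at s=-4.5 depth 139 strip across -12.0..12.0 -> centre [603.1  54.7]
2 line at s=-4.5 depth 122 strip across -12.0..12.0 -> centre [616.6 -14.3]
```

```bash
cat >> h.py <<'E'
STR={k:(v[0]-4.4,v[1]-.85) for k,v in STR.items()}
E
python3 -c "
from h import *
go(*STR[4],181.3,SA)"
```

```text
t=6.08 at [593.3 123.2 268. ] turn -0.0 (1 rows), then dx -0.6 dy 3.7 dz 86.7; j6 91 grip 0.164 F [-0.3 -0.3 -0.5]
```

arm_command:
  deltas: [-0.0005, 0.0037, 0.03, 0, 0, 0, 0.03, 0, 0, 0, 0.015, 0, 0, 0, 0.008, 0, 0, 0, 0.0035, 0, 0, 0, 0, 0, 0, 0, 0, 0]

```text
time_s: 6.95
tool_pos: [589.9, 124.0, 182.9]
eef_rot: [[0.188, -0.982, 0.001], [-0.982, -0.188, 0.0], [0.0, -0.001, -1.0]]
force: [-1.0, -0.4, -0.9]
grip_width: 0.162
```

```bash
python3 -c "
from h import *
go(*STR[4],180.8,SA)"
```

```text
t=6.95 at [589.9 124.  182.9] turn 0.0 (1 rows), then dx 0.7 dy 0.4 dz 2.1; j6 91 grip 0.162 F [-1.  -0.4 -0.9]
```

arm_command:
  deltas: [0.0005, 0, 0.001, 0, 0, 0, 0.001, 0, 0, 0, 0, 0]

```text
time_s: 7.32
tool_pos: [589.9, 123.5, 180.7]
eef_rot: [[0.188, -0.982, 0.0], [-0.982, -0.188, -0.0], [0.0, -0.0, -1.0]]
force: [-1.7, -0.8, 5.1]
grip_width: 0.167
```

arm_command:
  deltas: [0, 0, 0, 0, 0, 0, 0, 0, 0, 0, 0, 0, 0, 0, 0, 0]
  gripper: 0.65

```text
time_s: 7.82
tool_pos: [589.8, 123.5, 180.1]
eef_rot: [[0.188, -0.982, -0.0], [-0.982, -0.188, 0.0], [-0.0, 0.0, -1.0]]
force: [-0.3, 0.2, -0.0]
grip_width: 0.349
```

arm_command:
  deltas: [0, 0, -0.02, 0, 0, 0, -0.05, 0, 0, 0, -0.05, 0, 0, 0, 0, 0]

```text
time_s: 8.32
tool_pos: [590.3, 123.5, 304.1]
eef_rot: [[0.188, -0.982, 0.007], [-0.982, -0.188, 0.0], [0.001, -0.007, -1.0]]
force: [0.2, 0.7, -0.2]
grip_width: 0.35
```

```bash
python3 -c "
from h import *
look(20,'w3')
go(446,-104,300,-18.4)"
```

```text
rod L89 W12 [449.6 110.4] ang -82.6 [303. 399.]
rod L63 W19 [489.  321.9] ang 62.3 [ 38. 310.]
rod L62 W16 [588.  123.6] ang 11.3 [318. 231.]
t=8.38 at [589.8 123.5 301.4] turn 29.2 (3 rows), then dx 261.3 dy 64.7 dz 1.4; j6 95 grip 0.342 F [-0.2  0.2 -0.9]
```

View pics/w3.png

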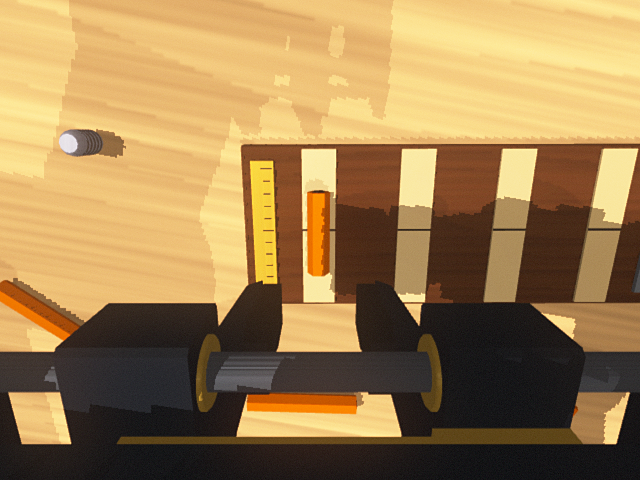

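barrel_a lies on strip_4 with ends at rows 191 and 276, and the line is at row 230. I'll quantify the offset.

```bash
python3 -c "
from h import *
img=cv2.imread('pics/w3.png'); C=cam('wrist',get_obs()); lines(img,C,(3,2,1))
for z in (19,22): print([ (r[2].round(1),round(float(r[0]),1)) for r in rods(orange(img),z,C,300) if abs(r[4][0]-318)<5])"
```

```text
3 line at s=-1.0 depth 106 strip across -10.0..13.5 -> centre [601.8  56.2]
2 line at s=-1.0 depth 114 strip across -9.0..14.5 -> centre [615.1 -11.8]
1 line at s=-1.0 depth 189 strip across -8.5..16.0 -> centre [627.9 -79.4]
[(array([586.7, 123.6], dtype=float32), 61.3)]
[(array([587.5, 123.8], dtype=float32), 60.6)]
```

Barrel_a is within about 1 mm of the line. Next is b, with the same top-camera shift applied.

```bash
python3 -c "
from h import *
go(442,-104,290,-18.4)"
```

```text
t=8.38 at [589.8 123.5 301.4] turn 29.2 (3 rows), then dx 262.6 dy 68.5 dz 11.4; j6 95 grip 0.342 F [-0.2  0.2 -0.9]
```

arm_command:
  deltas: [0, 0, 0.004, 9.7, 0, 0, 0.004, 9.7, 0, 0, 0.004, 9.7, 0.0525, 0.0137, 0, 0, 0.0525, 0.0137, 0, 0, 0.0525, 0.0137, 0, 0, 0.0525, 0.0137, 0, 0, 0.0525, 0.0137, 0, 0, 0, 0, 0, 0, 0, 0, 0, 0]
  gripper: 0.4

```text
time_s: 9.62
tool_pos: [442.5, -104.0, 287.4]
eef_rot: [[-0.314, -0.949, -0.001], [-0.949, 0.314, 0.001], [-0.0, 0.002, -1.0]]
force: [-0.4, -0.2, -0.2]
grip_width: 0.599
```

```bash
python3 -c "
from h import *
look(8,'w4')
go(442,-104,169,-18.4)"
```

```text
rod L78 W16 [ 441.8 -104. ] ang -18.3 [319. 236.]
t=9.68 at [ 442.7 -103.6  287.6] turn 0.2 (1 rows), then dx 0.6 dy 0.5 dz 118.6; j6 95 grip 0.599 F [-0.1 -0.4 -0.6]
```

arm_command:
  deltas: [0.0005, 0.0006, 0.04, 0, 0, 0, 0.04, 0, 0, 0, 0.02, 0, 0, 0, 0.012, 0, 0, 0, 0.006, 0, 0, 0, 0, 0]

```text
time_s: 10.42
tool_pos: [441.9, -104.4, 170.3]
eef_rot: [[-0.313, -0.95, 0.0], [-0.95, 0.313, -0.0], [0.0, -0.0, -1.0]]
force: [0.5, -0.3, 0.2]
grip_width: 0.6
```

arm_command:
  deltas: [0, 0, 0, 0, 0, 0, 0, 0, 0, 0, 0, 0, 0, 0, 0, 0, 0, 0, 0, 0]
  gripper: 1

```text
time_s: 11.05
tool_pos: [441.7, -104.6, 170.3]
eef_rot: [[-0.314, -0.949, 0.0], [-0.949, 0.314, -0.0], [0.0, -0.0, -1.0]]
force: [-1.7, -1.1, 0.7]
grip_width: 0.161
```

arm_command:
  deltas: [0, 0, -0.02, 0, 0, 0, -0.04, 0, 0, 0, -0.04, 0, 0, 0, 0, 0]

```text
time_s: 11.55
tool_pos: [442.1, -104.7, 272.4]
eef_rot: [[-0.314, -0.95, 0.005], [-0.95, 0.314, -0.002], [0.001, -0.005, -1.0]]
force: [-0.4, 1.3, -1.3]
grip_width: 0.165
```

```bash
python3 -c "
from h import *
go(STR[3][0]+.5,STR[3][1],240,SA)"
```

```text
t=11.55 at [ 442.1 -104.7  272.4] turn -29.1 (3 rows), then dx -126.3 dy -188.5 dz 32.4; j6 84 grip 0.165 F [-0.4  1.3 -1.3]
```

arm_command:
  deltas: [0, 0, 0, -9.7, 0, 0, 0, -9.7, 0, 0, 0, -9.7, -0.0315, -0.0471, 0, 0, -0.0315, -0.0471, 0, 0, -0.0315, -0.0471, 0, 0, -0.0315, -0.0471, 0, 0, 0, 0, 0.02, 0, 0, 0, 0.012, 0, 0, 0, 0, 0]

```text
time_s: 12.8
tool_pos: [602.6, 54.1, 236.8]
eef_rot: [[0.187, -0.982, -0.003], [-0.982, -0.187, 0.0], [-0.001, 0.003, -1.0]]
force: [0.5, 0.1, 0.5]
grip_width: 0.164
```

```bash
python3 -c "
from h import *
o,C,img=look(40,'w5'); lines(img,C,(2,1))
go(STR[3][0]+.5,STR[3][1],183.5,SA)"
```

```text
rod L76 W20 [596.8  53.7] ang 10.7 [318. 279.]
rod L51 W9 [600.8 114.5] ang 13.9 [197. 252.]
2 line at s=0.0 depth 132 strip across -11.0..13.0 -> centre [616.4 -13.4]
1 line at s=0.5 depth 123 strip across -11.0..12.5 -> centre [630. -82.]
t=12.85 at [602.9  54.  237.8] turn -0.0 (1 rows), then dx -0.5 dy -0.8 dz 54.3; j6 84 grip 0.163 F [ 0.  -0.5  0.5]
```

arm_command:
  deltas: [-0.001, -0.0008, 0.025, 0, 0, 0, 0.016, 0, 0, 0, 0.008, 0, 0, 0, 0.004, 0, 0, 0, 0, 0, 0, 0, 0, 0]

```text
time_s: 13.6
tool_pos: [603.9, 55.7, 185.8]
eef_rot: [[0.188, -0.982, 0.001], [-0.982, -0.188, -0.0], [0.0, -0.001, -1.0]]
force: [0.1, -0.5, -0.9]
grip_width: 0.166
```

arm_command:
  deltas: [0.0003, 0, 0.002, 0, 0, 0, 0.001, 0, 0, 0, 0.0005, 0, 0, 0, 0, 0]

```text
time_s: 14.1
tool_pos: [603.8, 55.4, 182.3]
eef_rot: [[0.188, -0.982, 0.0], [-0.982, -0.188, -0.0], [0.0, -0.0, -1.0]]
force: [-2.6, -0.3, 4.9]
grip_width: 0.166
```

arm_command:
  deltas: [0, 0, 0, 0, 0, 0, 0, 0, 0, 0, 0, 0, 0, 0, 0, 0]
  gripper: 0.65

```text
time_s: 14.6
tool_pos: [603.8, 55.4, 181.6]
eef_rot: [[0.188, -0.982, -0.0], [-0.982, -0.188, -0.0], [-0.0, 0.0, -1.0]]
force: [-0.2, 0.3, 0.7]
grip_width: 0.352
```

arm_command:
  deltas: [0, 0, -0.02, 0, 0, 0, -0.05, 0, 0, 0, -0.05, 0, 0, 0, 0, 0]

```text
time_s: 15.1
tool_pos: [604.2, 55.4, 305.6]
eef_rot: [[0.188, -0.982, 0.007], [-0.982, -0.188, -0.001], [0.002, -0.007, -1.0]]
force: [-0.1, 0.3, -0.6]
grip_width: 0.348
```

```bash
python3 -c "
from h import *
o,C,img=look(19,'w6'); lines(img,C,(2,1))
go(435,109,290,-81.3)"
```

```text
rod L29 W19 [472.9 271.2] ang -79.2 [ 13. 344.]
rod L62 W14 [589.7 118.7] ang 19.7 [227. 228.]
rod L78 W6 [604.5  51. ] ang 12.1 [325. 228.]
2 line at s=-0.5 depth 107 strip across -11.0..13.0 -> centre [615.9 -13.5]
1 line at s=0.0 depth 108 strip across -11.0..13.0 -> centre [629.4 -81.9]
t=15.15 at [603.8  55.4 302.9] turn -87.9 (9 rows), then dx -158.7 dy -78.5 dz 12.9; j6 5 grip 0.347 F [-0.3  0.1 -0.4]
```

arm_command:
  deltas: [0, 0, 0.002, -9.8, 0, 0, 0.002, -9.8, 0, 0, 0.002, -9.8, 0, 0, 0.002, -9.8, 0, 0, 0.002, -9.8, 0, 0, 0.002, -9.8, 0, 0, 0, -9.7, 0, 0, 0, -9.7, 0, 0, 0, -9.7, -0.053, -0.0262, 0, 0, -0.053, -0.0262, 0, 0, -0.053, -0.0262, 0, 0, 0, 0, 0, 0, 0, 0, 0, 0]
  gripper: 0.4

```text
time_s: 16.9
tool_pos: [435.2, 108.9, 289.3]
eef_rot: [[0.988, 0.151, -0.0], [0.151, -0.988, -0.0], [-0.0, 0.0, -1.0]]
force: [0.0, 0.2, -0.5]
grip_width: 0.599
```

```bash
python3 -c "
from h import *
look(8,'w7')
go(435,109,169.5,-81.3)"
```

```text
rod L71 W17 [596.8 121.7] ang 10.8 [541. 248.]
rod L94 W16 [435.8 107.6] ang -81.2 [320. 228.]
t=16.95 at [435.6 108.7 289.4] turn -0.0 (1 rows), then dx -0.5 dy -0.4 dz 119.9; j6 5 grip 0.602 F [ 0.2 -0.6 -0. ]
```

View pics/w6.png

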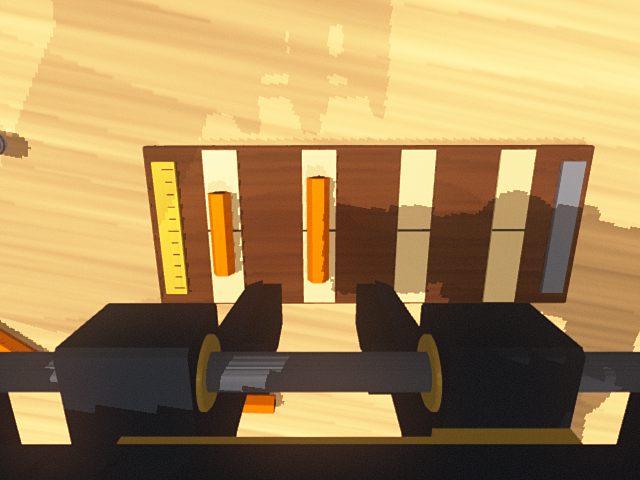

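Barrel_b lies on strip_3 with ends at rows 177 and 283, and the line at 230 is in its middle. Barrel_a is still in place. Now picking up c.

arm_command:
  deltas: [0, 0.0011, 0.04, 0, 0, 0, 0.04, 0, 0, 0, 0.02, 0, 0, 0, 0.013, 0, 0, 0, 0.007, 0, 0, 0, 0, 0]

```text
time_s: 17.7
tool_pos: [435.1, 107.8, 169.7]
eef_rot: [[0.988, 0.151, 0.0], [0.151, -0.988, 0.0], [0.0, -0.0, -1.0]]
force: [0.3, 0.6, -0.3]
grip_width: 0.601
```

arm_command:
  deltas: [0, 0, 0, 0, 0, 0, 0, 0, 0, 0, 0, 0, 0, 0, 0, 0, 0, 0, 0, 0]
  gripper: 1

```text
time_s: 18.32
tool_pos: [434.9, 107.9, 169.9]
eef_rot: [[0.988, 0.151, 0.0], [0.151, -0.988, 0.0], [0.0, 0.0, -1.0]]
force: [-0.5, -0.3, 2.0]
grip_width: 0.166
```

arm_command:
  deltas: [0, 0, -0.02, 0, 0, 0, -0.04, 0, 0, 0, -0.04, 0, 0, 0, 0, 0]

```text
time_s: 18.82
tool_pos: [435.2, 108.0, 271.9]
eef_rot: [[0.988, 0.152, 0.005], [0.152, -0.988, -0.0], [0.005, 0.001, -1.0]]
force: [-0.2, -0.1, -1.7]
grip_width: 0.166
```

```bash
python3 -c "
from h import *
go(STR[2][0]+.3,STR[2][1]+.8,240,SA)"
```

```text
t=18.82 at [435.2 108.  271.9] turn 87.9 (9 rows), then dx 153.4 dy -155.7 dz 31.9; j6 78 grip 0.166 F [-0.2 -0.1 -1.7]
```

arm_command:
  deltas: [0, 0, 0, 9.8, 0, 0, 0, 9.8, 0, 0, 0, 9.8, 0, 0, 0, 9.8, 0, 0, 0, 9.8, 0, 0, 0, 9.8, 0, 0, 0, 9.7, 0, 0, 0, 9.7, 0, 0, 0, 9.7, 0.0384, -0.0389, 0, 0, 0.0384, -0.0389, 0, 0, 0.0384, -0.0389, 0, 0, 0.0384, -0.0389, 0, 0, 0, 0, 0.02, 0, 0, 0, 0.012, 0, 0, 0, 0, 0, 0, 0, 0, 0]

```text
time_s: 20.95
tool_pos: [616.4, -13.4, 238.2]
eef_rot: [[0.188, -0.982, 0.001], [-0.982, -0.188, -0.0], [0.0, -0.001, -1.0]]
force: [0.4, 0.4, -0.3]
grip_width: 0.165
```

```bash
python3 -c "
from h import *
o,C,img=look(40,'w8'); lines(img,C,(1,))
go(STR[2][0]+.3,STR[2][1]+.8,183,SA)"
```

```text
rod L57 W16 [598.6 108.1] ang 15.9 [ 69. 254.]
rod L84 W20 [614.7 -13.3] ang 11.4 [318. 271.]
rod L59 W13 [618.7  47.6] ang 17.3 [196. 239.]
1 line at s=0.0 depth 124 strip across -11.0..12.5 -> centre [629.5 -82.1]
t=21.00 at [616.5 -13.5 238.4] turn 0.0 (1 rows), then dx 0.2 dy -0.4 dz 55.4; j6 78 grip 0.164 F [ 0.2 -0.   0.2]
```

arm_command:
  deltas: [0.0002, -0.0003, 0.025, 0, 0, 0, 0.016, 0, 0, 0, 0.008, 0, 0, 0, 0.004, 0, 0, 0, 0.001, 0, 0, 0, 0.001, 0, 0, 0, 0, 0]

```text
time_s: 21.88
tool_pos: [616.9, -13.9, 183.0]
eef_rot: [[0.188, -0.982, 0.0], [-0.982, -0.188, -0.0], [0.0, -0.0, -1.0]]
force: [-0.2, -0.1, -0.3]
grip_width: 0.164
```

arm_command:
  deltas: [0, 0, 0.001, 0, 0, 0, 0.0005, 0, 0, 0, 0, 0]

```text
time_s: 22.25
tool_pos: [616.9, -13.9, 181.9]
eef_rot: [[0.188, -0.982, 0.001], [-0.982, -0.188, -0.0], [0.0, -0.0, -1.0]]
force: [-2.5, 0.7, 4.8]
grip_width: 0.165
```

arm_command:
  deltas: [0, 0, 0, 0, 0, 0, 0, 0, 0, 0, 0, 0, 0, 0, 0, 0]
  gripper: 0.65

```text
time_s: 22.75
tool_pos: [616.8, -13.9, 181.1]
eef_rot: [[0.188, -0.982, -0.0], [-0.982, -0.188, 0.0], [-0.0, 0.0, -1.0]]
force: [-0.2, 0.0, 0.4]
grip_width: 0.347
```

arm_command:
  deltas: [0, 0, -0.02, 0, 0, 0, -0.05, 0, 0, 0, -0.05, 0, 0, 0, 0, 0]

```text
time_s: 23.25
tool_pos: [617.2, -13.9, 306.7]
eef_rot: [[0.188, -0.982, 0.009], [-0.982, -0.188, -0.002], [0.004, -0.008, -1.0]]
force: [0.4, -0.1, 0.3]
grip_width: 0.35
```

```bash
python3 -c "
from h import *
go(472,312,290,62.4)"
```

```text
t=23.25 at [617.2 -13.9 306.7] turn -51.6 (5 rows), then dx -279.7 dy -221.5 dz 16.7; j6 61 grip 0.350 F [ 0.4 -0.1  0.3]
```

arm_command:
  deltas: [0, 0, 0.003, -10.3, 0, 0, 0.003, -10.3, 0, 0, 0.003, -10.3, 0, 0, 0.003, -10.3, 0, 0, 0.002, -10.4, -0.04665, -0.0369, 0, 0, -0.04665, -0.0369, 0, 0, -0.04665, -0.0369, 0, 0, -0.04665, -0.0369, 0, 0, -0.04665, -0.0369, 0, 0, -0.04665, -0.0369, 0, 0, 0, 0, 0, 0, 0, 0, 0, 0]
  gripper: 0.4

```text
time_s: 24.88
tool_pos: [471.4, 311.6, 287.1]
eef_rot: [[0.886, -0.463, -0.0], [-0.463, -0.886, -0.0], [-0.0, 0.001, -1.0]]
force: [0.1, -0.2, 0.1]
grip_width: 0.599
```

```bash
python3 -c "
from h import *
look(8,'w9')
go(472,312,169.5,62.4)"
```

```text
rod L111 W16 [470.4 311. ] ang 62.4 [319. 226.]
t=24.93 at [471.7 311.1 287.1] turn -0.0 (1 rows), then dx -0.1 dy -0.9 dz 117.6; j6 61 grip 0.600 F [-0.5 -0.8 -0.9]
```

arm_command:
  deltas: [-0.0008, 0.0008, 0.04, 0, 0, 0, 0.04, 0, 0, 0, 0.02, 0, 0, 0, 0.012, 0, 0, 0, 0.0055, 0, 0, 0, 0, 0]

```text
time_s: 25.68
tool_pos: [470.5, 311.4, 170.0]
eef_rot: [[0.886, -0.463, 0.0], [-0.463, -0.886, 0.0], [0.0, -0.0, -1.0]]
force: [0.3, -0.9, 0.1]
grip_width: 0.603
```

arm_command:
  deltas: [0, 0, 0, 0, 0, 0, 0, 0, 0, 0, 0, 0, 0, 0, 0, 0, 0, 0, 0, 0]
  gripper: 1

```text
time_s: 26.3
tool_pos: [470.2, 311.6, 169.9]
eef_rot: [[0.886, -0.463, 0.0], [-0.463, -0.886, 0.0], [0.0, -0.0, -1.0]]
force: [-0.1, -0.1, 0.8]
grip_width: 0.163
```

arm_command:
  deltas: [0, 0, -0.02, 0, 0, 0, -0.04, 0, 0, 0, -0.04, 0, 0, 0, 0, 0]

```text
time_s: 26.8
tool_pos: [470.6, 311.8, 272.5]
eef_rot: [[0.886, -0.463, 0.005], [-0.463, -0.886, 0.002], [0.004, -0.004, -1.0]]
force: [0.3, 0.0, -0.4]
grip_width: 0.166
```

```bash
python3 -c "
from h import *
go(STR[1][0]+.3,STR[1][1]+.8,240,SA)"
```

```text
t=26.80 at [470.6 311.8 272.5] turn 51.6 (5 rows), then dx 416.7 dy -82.7 dz 32.5; j6 72 grip 0.166 F [ 0.3  0.  -0.4]
```

arm_command:
  deltas: [0, 0, 0, 10.3, 0, 0, 0, 10.3, 0, 0, 0, 10.3, 0, 0, 0, 10.3, 0, 0, 0, 10.4, 0.0521, -0.0103, 0, 0, 0.0521, -0.0103, 0, 0, 0.0521, -0.0103, 0, 0, 0.0521, -0.0103, 0, 0, 0.0521, -0.0103, 0, 0, 0.0521, -0.0103, 0, 0, 0.0521, -0.0103, 0, 0, 0.0521, -0.0103, 0, 0, 0, 0, 0.02, 0, 0, 0, 0.012, 0, 0, 0, 0, 0, 0, 0, 0, 0]

```text
time_s: 28.92
tool_pos: [629.4, -81.8, 238.2]
eef_rot: [[0.188, -0.982, 0.001], [-0.982, -0.188, -0.0], [0.0, -0.001, -1.0]]
force: [0.1, -0.2, -0.2]
grip_width: 0.163
```

```bash
python3 -c "
from h import *
o,C,img=look(40,'w10')
go(STR[1][0]+.3,STR[1][1]+.8,182,SA)"
```

```text
rod L26 W16 [555.7 -99.8] ang 46.1 [323. 403.]
rod L70 W16 [613.7  40.1] ang 15.4 [ 68. 247.]
rod L65 W6 [635.1 -21.9] ang 11.5 [200. 239.]
rod L94 W20 [632.4 -80.5] ang 10.8 [318. 261.]
t=28.98 at [629.4 -81.9 238.4] turn 0.1 (1 rows), then dx 0.3 dy -0.4 dz 56.4; j6 72 grip 0.164 F [-0.1  0.8 -0.2]
```

View pics/w10.png

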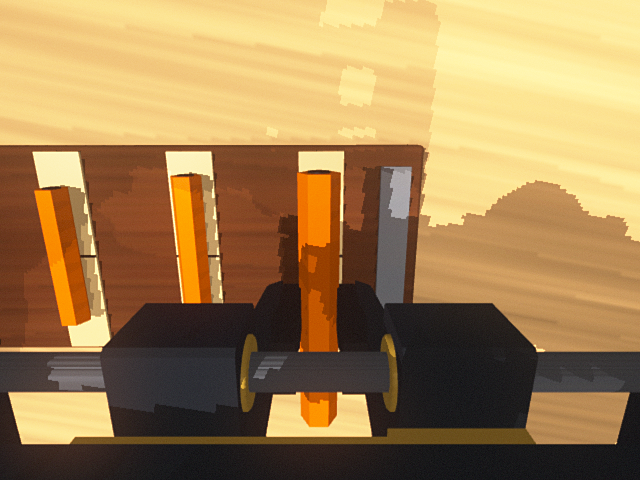

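Barrel_d is held centred over strip_1 (column 318, strip about 299–344). I'll place it with a small +x correction.

arm_command:
  deltas: [0.001, -0.0003, 0.025, 0, 0, 0, 0.016, 0, 0, 0, 0.008, 0, 0, 0, 0.004, 0, 0, 0, 0.001, 0, 0, 0, 0.001, 0, 0, 0, 0, 0]

```text
time_s: 29.85
tool_pos: [629.9, -83.3, 183.0]
eef_rot: [[0.188, -0.982, 0.0], [-0.982, -0.188, -0.0], [0.0, -0.0, -1.0]]
force: [0.1, 0.2, 0.8]
grip_width: 0.165
```

arm_command:
  deltas: [0, 0, 0.001, 0, 0, 0, 0.0005, 0, 0, 0, 0, 0]

```text
time_s: 30.22
tool_pos: [629.9, -83.3, 181.9]
eef_rot: [[0.188, -0.982, 0.0], [-0.982, -0.188, -0.0], [0.0, -0.0, -1.0]]
force: [-1.4, 1.3, 5.6]
grip_width: 0.161
```

arm_command:
  deltas: [0, 0, 0, 0, 0, 0, 0, 0, 0, 0, 0, 0, 0, 0, 0, 0]
  gripper: 0.65

```text
time_s: 30.72
tool_pos: [629.8, -83.3, 181.1]
eef_rot: [[0.188, -0.982, -0.0], [-0.982, -0.188, 0.0], [-0.0, 0.0, -1.0]]
force: [-1.0, -0.4, 0.4]
grip_width: 0.347
```

arm_command:
  deltas: [0, 0, -0.02, 0, 0, 0, -0.05, 0, 0, 0, -0.05, 0, 0, 0, -0.02, 0, -0.05, 0, 0, 0, -0.05, 0, 0, 0, 0, 0, 0, 0, 0, 0, 0, 0, 0, 0, 0, 0]

```text
time_s: 31.85
tool_pos: [611.2, 13.8, 321.5]
eef_rot: [[0.186, -0.983, 0.0], [-0.983, -0.186, -0.0], [0.0, -0.0, -1.0]]
force: [0.2, 0.7, 0.4]
grip_width: 0.352
```

```bash
python3 -c "
from h import *
o,C,img=look(20,'w11'); print(o['tool_pos'])
a=np.radians(SA); u=np.array([np.cos(a),np.sin(a)]); v=np.array([-u[1],u[0]])
hs=cv2.cvtColor(img,cv2.COLOR_BGR2HSV); m=cv2.inRange(hs,(3,180,60),(19,255,255))
for r in rods(m,19,C,300):
    for i in STR:
        d=r[2]-np.array(STR[i])
        if np.linalg.norm(d)<30: print(i,'L%.0f along %.1f across %.1f ang %.1f'%(r[0],d@u,d@v,r[3]-SA))
cv2.imwrite('pics/top1.png',cv2.resize(snapshot('top')[150:270,175:375],None,fx=4,fy=4,interpolation=cv2.INTER_CUBIC))"
```

```text
rod L62 W8 [589.3 118.5] ang 12.4 [177. 223.]
rod L77 W5 [604.9  50.4] ang 11.3 [270. 220.]
rod L94 W16 [615.2 -13.5] ang 10.9 [358. 216.]
rod L110 W16 [628.7 -82.5] ang 11.0 [451. 220.]
[611.24563386  13.76546056 321.53737863]
4 L62 along -1.5 across 0.5 ang -0.0
3 L79 along 0.6 across 1.0 ang 0.1
2 L95 along -1.2 across 1.0 ang 0.1
4 L107 along -1.7 across 29.2 ang 0.4
1 L111 along -0.7 across 0.3 ang 0.0
```

View pics/w11.png

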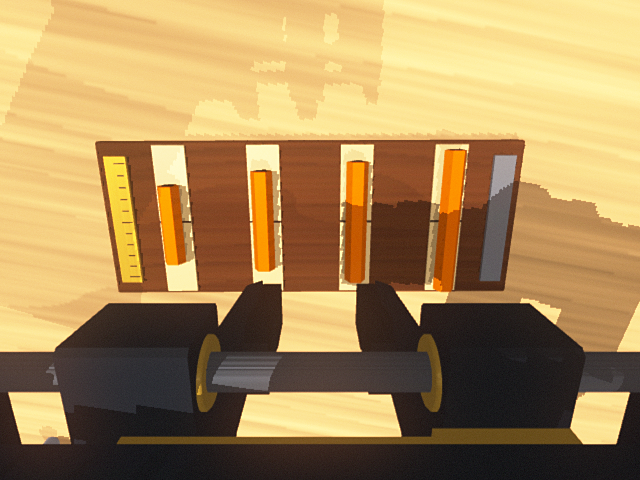

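All four barrels rest on their strips in rising length from the ruler, within about 1.5 mm of the lines, and the arm is clear at z 321. Handing in.

```bash
python3 -c "
from cell import *
print(finish_job())"
```

```text
the job is handed in; nothing more can be done
None
```

All four orange barrels are on their cork strips in order of length, and the job is handed in. The brass ruler was at the board's left end, beside strip_4. So the 60 mm barrel went on strip_4, the 76 mm on strip_3, the 92 mm on strip_2 and the 108 mm on strip_1. The white look-alikes and the rack pegs were left alone.

**Last check:** In the last wrist picture, taken after the final release, every barrel lay along its strip within 0.1°. Their middles were −1.5 to +0.6 mm from the black line positions measured earlier, and at most 1 mm off across the strip. The arm was clear of everything and about 32 s had been used.

**Disagreement:** The top camera placed things about 4 mm farther out in x than the wrist camera did. I used the wrist readings throughout. I saved a last top-camera crop but did not view it, so the final positions rest on the wrist camera only. On that wrist picture my first colour threshold caught only part of two barrels (a and b), so the offsets above come from a wider threshold that measured all four at nearly their true lengths.

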